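Zero the photometer: wipe the window, seat and hold the reference plug

ROBOT

A 7-joint arm with a two-finger parallel gripper is mounted at the origin on the work surface. World frame = base frame: x ahead of the robot, y to its left, z up, the work surface at z = 0. Lengths are in m, angles in rad, forces in N, time in s.
With the tool pointing down it reaches from about 0.4 to 0.85 m from the base axis. Payload 10.4 kg.
Tool frame: the origin (TCP) lies between the finger pads; the fingertips stand 8 mm ahead of it and the grasp point (between the pads) lies 11 mm behind it; z points along the fingers, x is the direction in which the jaws open and shut, and the axes are right-handed (so a half turn about z gives the same grasp; the last joint's range is limited). The gripper opens to 87 mm and grips with 3 to 60 N. Pads are 19 mm wide; open, the fingers measure 117 mm over their backs; the gripper's body (75 mm by 190 mm) begins 51 mm behind the grasp point.
Start: joints at [-1.275, 0.332, -0.065, 1.46, 0.022, 1.35, -0.088], TCP at [0.196, 0.594, 0.231] pointing down, gripper open.
Joint ranges: [-2.6, 2.6], [-0.5, 2.12], [-1.47, 1.34], [0.16, 2.42], [-1.27, 4.41], [0.06, 2.06], [-2.6, 2.6]. Speed limits (rad/s): [2.22, 2.22, 2.79, 2.79, 3.14, 3.14, 3.14].

INTERFACE

Orientations are given as a unit quaternion [x, y, z, w].
In Python, from bench import r, viewer gives the robot as it stands.
- The arm moves only by the tool apply_moves, never from a script. Its argument "increments" is a list of rows, each an object with "grip": the closure in counts, from 0 (fully open) to 255 (shut); "xyz": the shift along the tool's x, y, z in mm, a list of three; "rotation": the turn, a rotation vector about the tool's x, y, z in degrees, a list of three. A call has 1 to 5 rows; each row is the pose to reach, as a shift and turn from the pose measured when the call began, along the tool's axes at that moment; what a row does not reach only later rows make up. A row lasts 1/8 s, in which the tool goes at most 62.5 mm and 10.7 degrees, less where a joint would pass 70% of its speed; a pose out of reach is approached as far as the arm can. A call with a gripper value outside its range is refused whole. The fingers move at their own pace and stop on an object; "squeeze" is the grip in N (left out, the last holds). Time passes only in rows, so rows that repeat a pose let the fingers close. It gives the time, the measured TCP pose, the force and the opening at its end, in the units of the state.
- r.read_state(): the state, without advancing time (a new reading comes with each control period).
- viewer.camera(name): name is "scene" or "top" or "wrist"; returns a dict with "img" (480x640x3 uint8, blue, green, red), "range_z" (480x640 float32, m along the optical axis (not along the pixel's ray), 0 where there is no reading), "vertical_fov" (degrees; the focal length in pixels is half the picture's height over the tangent of half this angle, whatever the lens; pixels are square), "cx", "cy" (the principal point, pixels), "rvec" (rotation vector, rad) and "tvec" (3), from world to camera coordinates, as OpenCV has them. Camera axes: x right, y down, z forward; pixel columns grow to the right and rows downward; lengths in m; the calibration is good to about 2 mm. The wrist camera is an equidistant fisheye: a pixel r from the principal point sees the ray r / f radians off the axis. A picture is of the moment at which its call begins.
- r.close_job(): hands the job in, once; it reports no verdict.
The state is a dict: "time": time; "joint_positions": joint angles; "joint_vel": joint speeds; "joint_torque": joint torques, N m; "ee_pos": TCP position; "eef_rot": TCP orientation; "ft_force": force on the tool from outside, world axes, zero at the start; "torque": the same for the moment, N m; "width": finger opening in m.
Only numpy, scipy, OpenCV 4.12 (cv2) and the standard library are available. Lean on these libraries where they do the work, as an engineer would, in place of code of your own. Each camera call takes 0.05 s, during which the arm holds its last target.

TASK

Zero the photometer: first swing its sprung wiper lever away from the robot to its stop and let it spring back. Then take the reference plug with the two side lugs, push it fully down into the well, twist it clockwise (seen from above) about a quarter turn to its stop, and finish while still gripping it there, pushed in and turned, because it springs back if let go. Leave the lugless dust plug, the tip box and the waste pot where they are.

Things in the scene. Friction and masses are not known exactly. Their poses are not given: they have to be found in the camera images.
- photometer: The photometer: white housing 170 x 250 x 50 mm (x, y, z), fixed to the bench. Origin: centre of its underside; -x is its front with keys and display, roughly towards the robot. The well's collar stands on it at y = -55 mm, the wiper lever at y = +65 mm.
- well_mouth (a point): Centre of the well's mouth, 90 mm above the bench: top of a collar 72 mm across. Frame turned with the housing, z up. A steel ledge 8 mm thick closes the collar's top around a 36 mm bore, with two notches 13 mm wide reaching 29 mm from the axis along +x and -x: the plug's lugs go down through them on to a sprung carrier 13 mm below the mouth.
- plunger (a joint): How far the carrier in the well is pushed down, m: 0 released, 0.010 at its bottom stop. Spring about 4 N at 0, 9 N at the bottom. From 0.006 on the lugs are clear below the ledge and the plug can turn. At the bottom the plug's origin is 33 mm below the mouth.
- carrier (a joint): How far the carrier, and the plug whose lugs sit between its dogs (2 mm play on each side), is turned clockwise seen from above, rad: 0 with the lugs under the notches, 1.4 at the stop (80 degrees). A spring turns it back: about 0.04 N m at 0, 0.15 N m at the stop.
- ref_plug: The reference plug, loose, upright, 76 mm tall, about 150 g. Origin: centre of its underside, z up. Shank 32 mm in diameter up to 40 mm height, foot tapered to 26 mm over the lowest 6 mm. Two lugs on its x axis: 52 mm tip to tip, 9 mm wide, 10 to 21 mm high up. Grip wing from 40 to 76 mm height, 20 mm thick along x, 44 mm long along y. Same after a half turn about z.
- wiper_tip (a point): Centre of the black cross bar on top of the wiper lever (13 mm in diameter, 44 mm long along y), 140 mm above the bench at rest. The lever is a 10 mm rod, 85 mm long, on a level hinge 60 mm above the bench, parallel to the housing's y; at rest it leans 0.35 rad to the housing's -x. The frame turns with the lever.
- wiper (a joint): Wiper lever angle, rad: 0 at rest, growing as its top swings to the housing's +x (away from the robot), 0.8 at the stop. The bar then has travelled 66 mm forward. It springs back; 2 to 4 N at the bar.
- dust_plug: Bystander: the dust plug, like the reference plug but with a round flange of 54 mm diameter under its wing and no lugs. Upright on the bench; origin at the centre of its underside. Leave it alone.
- tip_box: Bystander: pipette-tip box, white with a clear lid, 86 x 121 x 70 mm, origin at the centre of its underside.
- waste_pot: Bystander: yellow pot with a red cap, 80 mm across, 90 mm tall, origin at the centre of its underside.
Things that resemble listed ones, but are neither listed nor needed, are in the scene too. Leave any yellow look-alike of the ref_plug alone.

How it is judged:
By the outcome, as a careful person would: the job done as asked, in the order asked, and still so for the second after the job is handed in, while the arm keeps its last pose, push and grip.
It also fails if it takes over 61 s, if anything falls off the work surface, if the arm or the gripper's body presses on something with over 40 N, if the wrist force passes 120 N, or if a joint passes its speed limit or range.

## Working session

There is one attempt and no reset: what is moved stays moved. The work goes in short steps, Python scripts to look and compute and a tool call to move; the robot and the scene stay as the last step left them, time stands still between calls to the robot, and variables do not carry over. Pictures are saved under pics/ and viewed, and the job is handed in when it is done.

Besides the shell and the picture viewer there is one more tool, called after "Request:" as a command line: name --argument value ..., lists and objects as JSON in quotes. apply_moves: Moves the arm, as the interface text tells. Its arguments: {"type":"object","properties":{"increments":{"type":"array","items":{"type":"object","properties":{"grip":{"type":"number"},"xyz":{"type":"array","items":{"type":"number"}},"rotation":{"type":"array","items":{"type":"number"}}}}},"squeeze":{"type":"number"}},"required":["increments"]}

```bash
ls; mkdir -p pics
cat > h.py <<'E'
import numpy as np, cv2, sys
from scipy.spatial.transform import Rotation as R
sys.path.insert(0,'.')
def grab(name):
    from bench import viewer
    c=viewer.camera(name); np.savez(''+name+'.npz',**c); return c
def load(name):
    d=np.load(''+name+'.npz'); return {k:d[k] for k in d.files}
def cloud(c,name):
    f=240/np.tan(np.radians(float(c['vertical_fov']))/2)
    v,u=np.mgrid[0:480,0:640].astype(float); z=c['range_z'].astype(float)
    x=(u-c['cx'])/f; y=(v-c['cy'])/f
    if name=='wrist':
        rr=np.hypot(x,y)+1e-9; k=np.tan(np.minimum(rr,1.5))/rr; x=x*k;y=y*k
    P=np.stack([x*z,y*z,z],-1)
    M=cv2.Rodrigues(np.array(c['rvec'],float))[0]
    W=(P-np.array(c['tvec'],float).reshape(3))@M
    W[z==0]=np.nan
    return W
E
python3 - <<'E'
from h import *
from bench import r
for n in ('scene','top'):
    c=grab(n); cv2.imwrite(f'pics/{n}0.png',c['img'])
    print(n,c['vertical_fov'],c['rvec'],c['tvec'])
print(r.read_state())
E
```

```text
pics
scene 57.424537910813235 [ 2.03273052  1.5025541  -0.53130166] [-0.17345213 -0.35435264  1.43615   ]
top 49.8632400202782 [ 2.17935121 -2.02458512  0.22756074] [-0.05170095  0.56763986  0.99341178]
{'time': 0.1, 'joint_positions': array([-1.27461127,  0.33278123, -0.06473705,  1.4608268 ,  0.02161588,
        1.34986635, -0.08849031]), 'joint_vel': array([ 0.00113503, -0.00196603, -0.0013841 , -0.0019588 , -0.00040323,
        0.00102699,  0.00198612]), 'joint_torque': array([ 1.54378788e-03, -6.24534774e+01,  2.47562741e-02, -3.90720820e+01,
       -6.13723788e-02,  3.63625155e-02,  5.32511797e-05]), 'ee_pos': array([0.19577067, 0.59321954, 0.2298653 ]), 'eef_rot': array([ 8.10354608e-01,  5.85939466e-01, -4.63679678e-04,  3.69203949e-04]), 'ft_force': array([-0.80162039,  0.27843123, -0.26812486]), 'torque': array([0.02439268, 0.06795626, 0.00428514]), 'width': 0.0869282644973323}
```

View pics/scene0.png

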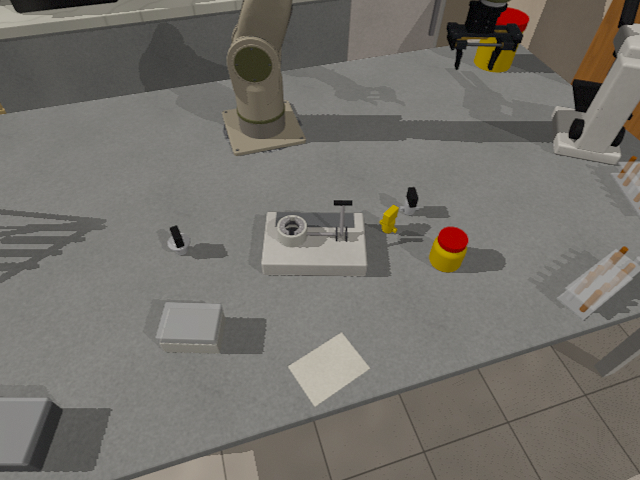

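View pics/top0.png

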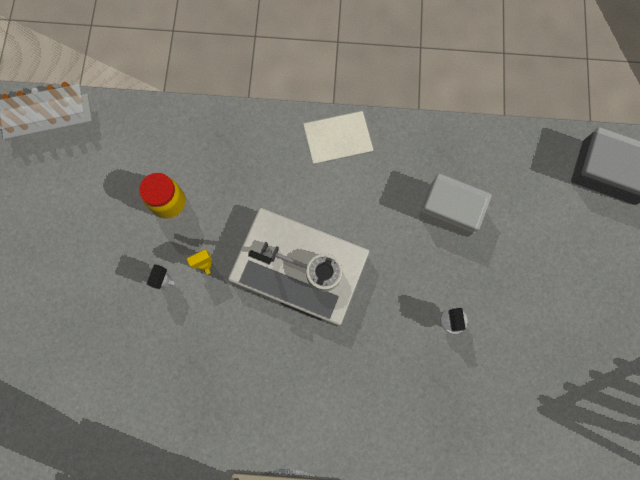

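The scene and top pictures show three candidates for the ref plug in the top view: a black wing at (157,277) with a lug sticking out, a black wing at (457,320) with a round flange (the dust plug), and the yellow look-alike at (200,262). I choose (157,277) and will check it in a close crop.

Run:
```python
from h import *
c=load('top'); s=load('scene')
a=cv2.resize(c['img'][235:315,115:225],None,fx=4,fy=4,interpolation=cv2.INTER_CUBIC)
b=cv2.resize(s['img'][170:250,370:440],None,fx=4,fy=4,interpolation=cv2.INTER_CUBIC)
cv2.imwrite('pics/crop1.png',np.hstack([a[:320],b[:320]]))
a=cv2.resize(c['img'][200:330,220:380],None,fx=4,fy=4,interpolation=cv2.INTER_CUBIC)
cv2.imwrite('pics/crop2.png',a)
W=cloud(c,'top')
for p in [(157,277),(457,320),(200,262),(262,253),(324,260),(250,220),(350,300),(168,282)]:
    print(p,W[p[1],p[0]].round(4))
```

```text
(157, 277) [0.4778 0.2922 0.0752]
(457, 320) [ 0.4367 -0.3053  0.0739]
(200, 262) [0.5151 0.2117 0.0703]
(262, 253) [0.5325 0.0834 0.1218]
(324, 260) [ 0.534  -0.0368  0.0889]
(250, 220) [0.6277 0.1295 0.0021]
(350, 300) [ 0.4638 -0.0957  0.0454]
(168, 282) [0.4762 0.2843 0.0221]
```

View pics/crop1.png

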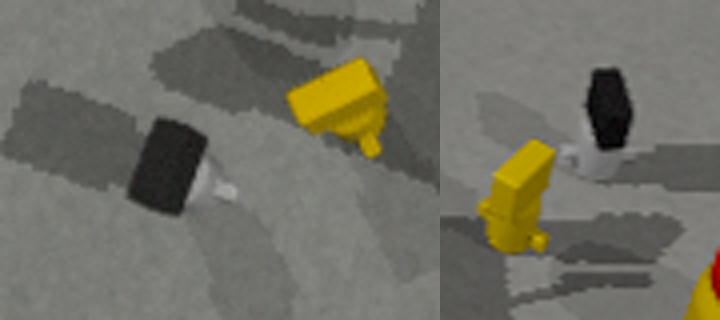

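View pics/crop2.png

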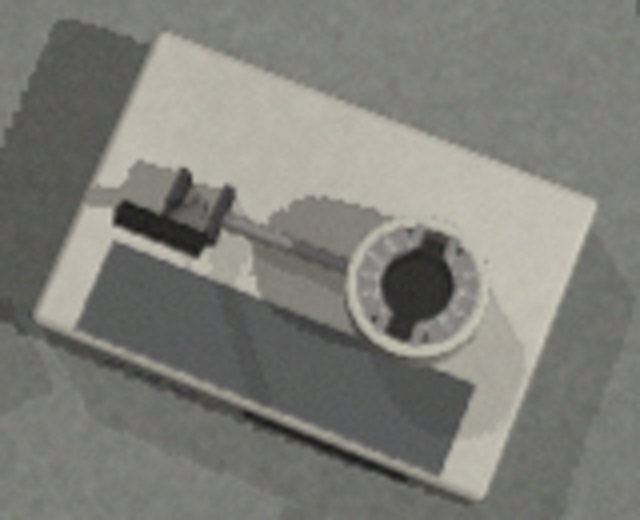

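The crop confirms it: the grey plug with the black wing at top (157,277) has a side lug at (168,282). The notches of the well show at crop (437,240) and (403,328). Next, accurate poses.

Run:
```python
from h import *
from scipy.optimize import least_squares
c=load('top'); W=cloud(c,'top'); img=c['img'].astype(int)
Z=W[...,2]; dark=img.max(-1)<70
def box(u0,u1,v0,v1):
    m=np.zeros(Z.shape,bool); m[v0:v1,u0:u1]=1; return m
# housing top
m=box(220,380,200,335)&(Z>.043)&(Z<.057)
P=W[m]; rc=cv2.minAreaRect((P[:,:2]*1000).astype(np.float32)); print('housing',rc,np.median(P[:,2]))
m=box(220,380,200,335)&(Z>.083)&(Z<.096)&(W[...,1]<0.0)
P=W[m]; cc=cv2.minEnclosingCircle((P[:,:2]*1000).astype(np.float32)); print('collar',cc,np.median(P[:,2]),len(P))
m=box(235,290,230,275)&(Z>.11)
P=W[m];  print('bar',cv2.minAreaRect((P[:,:2]*1000).astype(np.float32)),P[:,2].max(),P.mean(0),len(P))
for n,b in (('ref',box(140,185,255,300)),('dust',box(435,480,300,345))):
    m=b&(Z>.066)&(Z<.085); P=W[m]; print(n,cv2.minAreaRect((P[:,:2]*1000).astype(np.float32)),np.median(P[:,2]),len(P),P.mean(0))
m=box(163,185,270,295)&(Z>.012)&(Z<.03);P=W[m];print('lug',P.round(4)[:12])
m=box(400,520,150,240)&(Z>.06);P=W[m];print('tip',P.mean(0))
m=box(130,200,160,220)&(Z>.08);P=W[m];print('pot',P.mean(0))
m=box(180,220,240,285)&(Z>.06);P=W[m];print('yel',P.mean(0))
```

```text
housing ((527.7908935546875, 14.935455322265625), (249.8004150390625, 172.29632568359375), 72.3045883178711) 0.05058968058936416
collar ((511.7597351074219, -37.84940719604492), 35.82395935058594) 0.0897347686886911 700
bar ((524.3272094726562, 84.04327392578125), (43.79397201538086, 20.601272583007812), 72.6318588256836) 0.15039725135097395 [0.52062834 0.08467195 0.14372164] 174
ref ((480.4871520996094, 297.5867004394531), (21.423141479492188, 44.251609802246094), 79.52912902832031) 0.07588520367657559 246 [0.4800497  0.29678372 0.07529599]
dust ((438.8819274902344, -307.15106201171875), (43.906429290771484, 20.604055404663086), 9.065184593200684) 0.07638297782763782 253 [ 0.43854202 -0.30631566  0.07594421]
lug [[0.493  0.2889 0.0211]
 [0.4896 0.2861 0.0297]
 [0.4908 0.2861 0.0226]
 [0.488  0.2845 0.0273]
 [0.4901 0.2863 0.0136]
 [0.4861 0.2844 0.0264]
 [0.4872 0.2844 0.0191]
 [0.4835 0.2832 0.0298]
 [0.4848 0.2834 0.0217]
 [0.4856 0.2827 0.0168]
 [0.4825 0.2828 0.0229]
 [0.4836 0.2827 0.0159]]
tip [ 0.68066905 -0.30397284  0.07007117]
pot [0.65521299 0.31438691 0.08988961]
yel [0.52189858 0.21605147 0.07452169]
```

```bash
cat >> h.py <<'E'
def plan(xyz,ang):
    """world target (m), angle of tool x in deg (tool down) -> tool-frame shift mm, rotvec deg"""
    from bench import r
    s=r.read_state(); Q=R.from_quat(s['eef_rot']); p=np.array(s['ee_pos'])
    a=np.radians(ang); T=np.array([[np.cos(a),np.sin(a),0],[np.sin(a),-np.cos(a),0],[0,0,-1]]).T
    d=Q.inv().apply(np.array(xyz)-p)*1000
    rv=np.degrees((Q.inv()*R.from_matrix(T)).as_rotvec())
    x=Q.as_matrix()[:,0]
    print('shift',d.round(1),'rot',rv.round(2),'| now',p.round(4),'ang',np.degrees(np.arctan2(x[1],x[0])).round(2),'t',s['time'],'F',np.array(s['ft_force']).round(1),'w',round(s['width'],4),'q7',round(s['joint_positions'][6],2))
yaw=-17.7
xh=np.array([np.cos(np.radians(yaw)),np.sin(np.radians(yaw)),0]); yh=np.array([-xh[1],xh[0],0])
well=np.array([.5114,-.0377,.09]); bar=np.array([.5202,.0852,.14])
E
python3 -c "
from h import *
p=bar-.045*xh; p[2]=.2
plan(p,72.3)
p[2]=.138; plan(p,72.3)"
```

```text
shift [-381.2  422.3   30.3] rot [ 0.    0.07 -0.56] | now [0.1958 0.5932 0.2299] ang 71.74 t 0.1 F [-0.8  0.3 -0.3] w 0.0869 q7 -0.09
shift [-381.1  422.3   92.3] rot [ 0.    0.07 -0.56] | now [0.1958 0.5932 0.2299] ang 71.74 t 0.1 F [-0.8  0.3 -0.3] w 0.0869 q7 -0.09
```

Request:
apply_moves --increments '[{"grip":255,"xyz":[-38,42,3],"rotation":[0,0,0]},{"grip":255,"xyz":[-80,88,8],"rotation":[0,0,0]},{"grip":255,"xyz":[-122,134,12],"rotation":[0,0,0]},{"grip":255,"xyz":[-164,180,16],"rotation":[0,0,0]},{"grip":255,"xyz":[-206,226,20],"rotation":[0,0,0]}]'

```text
time: 0.72
ee_pos: [0.3465, 0.3247, 0.2098]
eef_rot: [0.81, 0.586, -0.001, 0.0]
ft_force: [1.0, 0.1, 0.2]
width: 0.0449
```

```bash
python3 -c "
from h import *
p=bar-.045*xh; p[2]=.2
plan(p,72.3)"
```

```text
shift [-173.4  195.    10.1] rot [-0.    0.07 -0.57] | now [0.3465 0.3247 0.2098] ang 71.73 t 0.725 F [1.  0.1 0.2] w 0.0449 q7 0.4
```

Request:
apply_moves --increments '[{"grip":255,"xyz":[-43,48,2],"rotation":[0,0,0]},{"grip":255,"xyz":[-85,96,5],"rotation":[0,0,0]},{"grip":255,"xyz":[-128,144,8],"rotation":[0,0,0]},{"grip":255,"xyz":[-173,195,10],"rotation":[0,0,-0.6]},{"grip":255,"xyz":[-173,195,10],"rotation":[0,0,-0.6]}]'

```text
time: 1.35
ee_pos: [0.4786, 0.095, 0.1999]
eef_rot: [0.809, 0.588, -0.001, 0.001]
ft_force: [0.4, 0.8, -0.1]
width: 0.0014
```

```bash
python3 -c "
from h import *
p=bar-.045*xh; p[2]=.138
plan(p,72.3)
c=grab('wrist'); cv2.imwrite('pics/w1.png',c['img'])
c=grab('scene'); cv2.imwrite('pics/s1.png',cv2.resize(c['img'][150:290,230:430],None,fx=4,fy=4))"
```

```text
shift [ 3.4 -2.4 61.9] rot [ 0.02  0.12 -0.32] | now [0.4786 0.095  0.1999] ang 71.98 t 1.35 F [ 0.4  0.8 -0.1] w 0.0014 q7 0.98
```

View pics/w1.png

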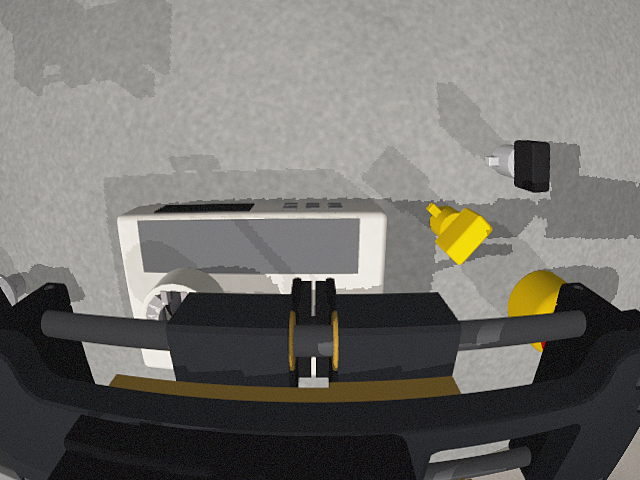

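View pics/s1.png

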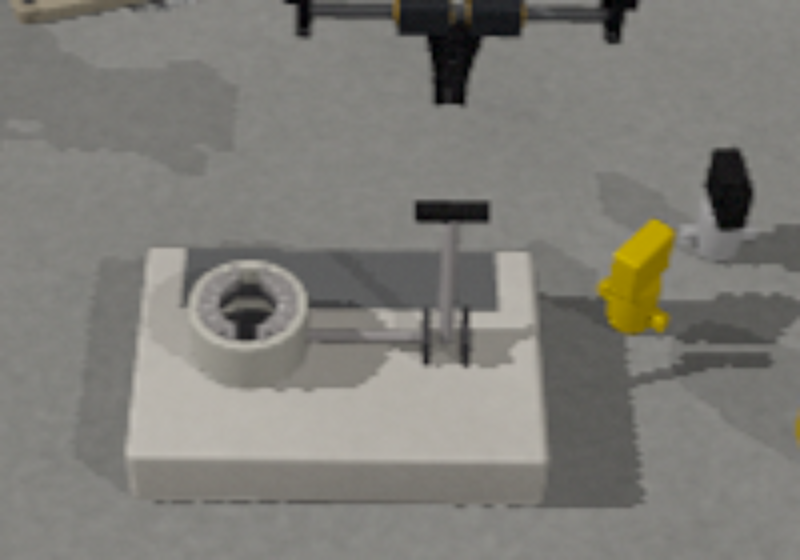

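The scene crop shows the closed fingers (crop 450,100) on the robot side of the bar (450,210), lined up with it. I'll descend beside it, then push.

Request:
apply_moves --increments '[{"grip":255,"xyz":[3,-2,30],"rotation":[0,0,0]},{"grip":255,"xyz":[3,-2,62],"rotation":[0,0,0]},{"grip":255,"xyz":[3,-2,62],"rotation":[0,0,0]}]'

```text
time: 1.82
ee_pos: [0.4744, 0.1029, 0.136]
eef_rot: [0.807, 0.59, -0.003, -0.0]
ft_force: [0.7, 0.0, 0.2]
width: 0.0008
```

```bash
python3 -c "
from h import *
p=bar+.045*xh; p[2]=.138
plan(p,72.3)"
```

```text
shift [-2.9 94.  -2.4] rot [-0.23  0.25  0.02] | now [0.4744 0.1029 0.136 ] ang 72.32 t 1.825 F [0.7 0.  0.2] w 0.0008 q7 0.99
```

Request:
apply_moves --increments '[{"grip":255,"xyz":[-2,20,-2],"rotation":[0,0,0]},{"grip":255,"xyz":[-3,38,-2],"rotation":[0,0,0]},{"grip":255,"xyz":[-3,54,-2],"rotation":[0,0,0]},{"grip":255,"xyz":[-3,70,-2],"rotation":[0,0,0]},{"grip":255,"xyz":[-3,84,-2],"rotation":[0,0,0]}]'

```text
time: 2.45
ee_pos: [0.554, 0.0745, 0.1373]
eef_rot: [0.807, 0.59, -0.003, -0.001]
ft_force: [-3.2, 2.3, -1.9]
width: 0.0007
```

```bash
python3 -c "
from h import *
p=bar+.052*xh; p[2]=.138
plan(p,72.3)"
```

```text
shift [-0.1 16.5 -0.8] rot [-0.3   0.26  0.04] | now [0.554  0.0745 0.1373] ang 72.34 t 2.45 F [-3.2  2.3 -1.9] w 0.0007 q7 1.15
```

Request:
apply_moves --increments '[{"grip":255,"xyz":[0,5,0],"rotation":[0,0,0]},{"grip":255,"xyz":[0,9,0],"rotation":[0,0,0]},{"grip":255,"xyz":[0,12,0],"rotation":[0,0,0]}]'

```text
time: 2.82
ee_pos: [0.5652, 0.0707, 0.137]
eef_rot: [0.807, 0.59, -0.004, -0.001]
ft_force: [-4.6, 1.8, -0.6]
width: 0.0003
```

```bash
python3 -c "
from h import *
p=bar+.052*xh; p[2]=.138
plan(p,72.3)
c=grab('top'); W=cloud(c,'top'); cv2.imwrite('pics/t2.png',cv2.resize(c['img'][200:330,220:380],None,fx=4,fy=4))
c=grab('scene'); cv2.imwrite('pics/s2.png',cv2.resize(c['img'][150:290,230:430],None,fx=4,fy=4))"
```

```text
shift [ 0.1  4.7 -1.1] rot [-0.34  0.3   0.03] | now [0.5652 0.0707 0.137 ] ang 72.34 t 2.825 F [-4.6  1.8 -0.6] w 0.0003 q7 1.17
```

View pics/s2.png

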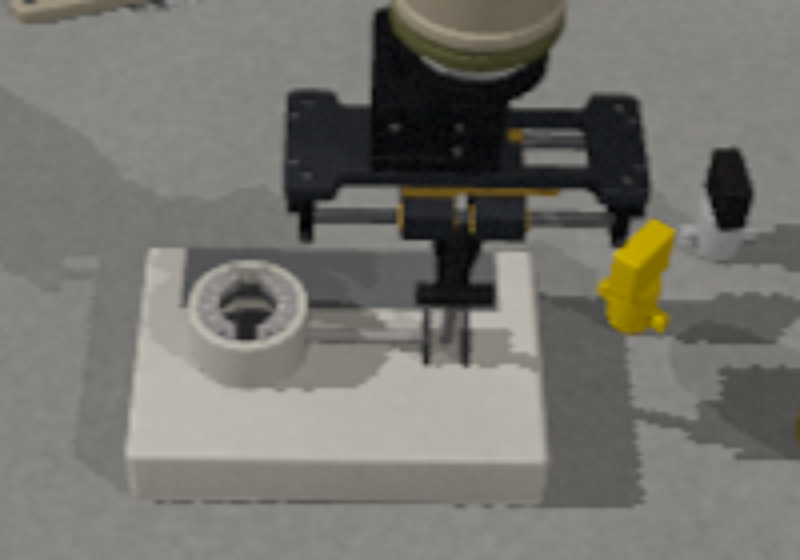

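The bar (crop 455,293) rides on the fingers, with no stop force yet (about 5 N). I'll push further in small steps.

Request:
apply_moves --increments '[{"grip":255,"xyz":[0,4,-1],"rotation":[0,0,0]},{"grip":255,"xyz":[0,6,-1],"rotation":[0,0,0]}]'

```text
time: 3.18
ee_pos: [0.5697, 0.0694, 0.1379]
eef_rot: [0.807, 0.59, -0.005, -0.002]
ft_force: [-15.0, 3.9, 4.6]
width: 0.0004
```

Request:
apply_moves --increments '[{"grip":255,"xyz":[0,3,0],"rotation":[0,0,0]},{"grip":255,"xyz":[0,4,0],"rotation":[0,0,0]}]'

```text
time: 3.42
ee_pos: [0.5702, 0.0693, 0.1376]
eef_rot: [0.807, 0.591, -0.007, -0.005]
ft_force: [-24.0, 5.0, 11.7]
width: 0.0006
```

Stop reached: force rose to 24 N with almost no further motion. Now back off so that the lever springs back.

Request:
apply_moves --increments '[{"grip":255,"xyz":[0,-30,0],"rotation":[0,0,0]},{"grip":255,"xyz":[0,-60,0],"rotation":[0,0,0]},{"grip":255,"xyz":[0,-105,0],"rotation":[0,0,0]},{"grip":100,"xyz":[0,-110,-30],"rotation":[0,0,0]},{"grip":0,"xyz":[0,-110,-62],"rotation":[0,0,0]}]'

```text
time: 4.05
ee_pos: [0.4668, 0.1027, 0.203]
eef_rot: [0.807, 0.591, -0.006, -0.004]
ft_force: [0.4, 0.7, -0.2]
width: 0.0133
```

```bash
python3 -c "
from h import *
p=[.4803,.2972,.14]
plan(p,79.5)
c=grab('scene'); cv2.imwrite('pics/s3.png',cv2.resize(c['img'][150:290,230:430],None,fx=4,fy=4))"
```

```text
shift [189.8 -45.   62.7] rot [-0.84  0.22 -7.07] | now [0.4668 0.1027 0.203 ] ang 72.43 t 4.05 F [ 0.4  0.7 -0.2] w 0.0133 q7 0.97
```

View pics/s3.png

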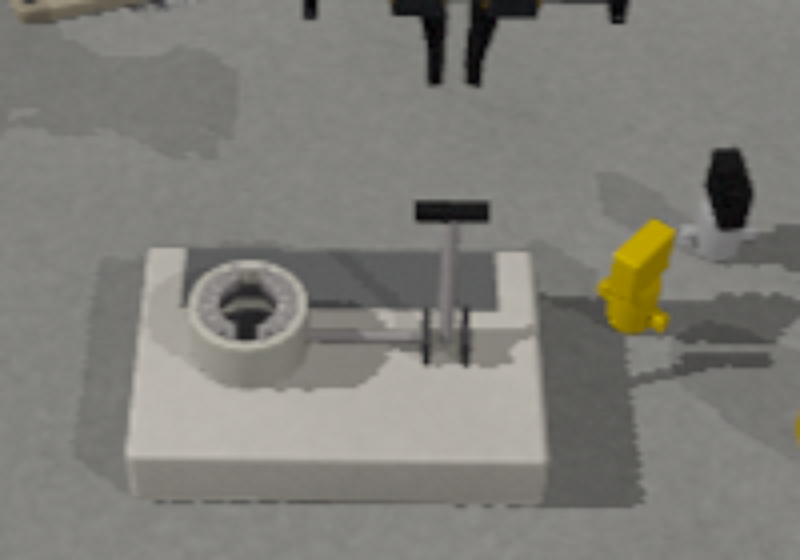

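The lever is back at rest (bar at crop 452,211, as before). Now over the reference plug.

Request:
apply_moves --increments '[{"grip":70,"xyz":[48,-11,10],"rotation":[0,0,0]},{"grip":70,"xyz":[95,-22,20],"rotation":[0,0,-3]},{"grip":70,"xyz":[143,-34,35],"rotation":[-0.8,0.2,-7]},{"grip":70,"xyz":[190,-45,52],"rotation":[-0.8,0.2,-7]},{"grip":70,"xyz":[190,-45,52],"rotation":[-0.8,0.2,-7]}]'

```text
time: 4.72
ee_pos: [0.4825, 0.3017, 0.1544]
eef_rot: [0.768, 0.641, 0.003, 0.001]
ft_force: [0.5, -0.2, 0.0]
width: 0.0612
```

```bash
python3 -c "
from h import *
p=[.4803,.2972,.053]
plan(p,79.5)
c=grab('wrist'); cv2.imwrite('pics/w4.png',c['img'])
c=grab('scene'); cv2.imwrite('pics/s4.png',cv2.resize(c['img'][120:260,330:530],None,fx=4,fy=4))"
```

```text
shift [ -5.2  -1.8 101.4] rot [ 0.24 -0.19  0.19] | now [0.4825 0.3017 0.1544] ang 79.69 t 4.725 F [ 0.5 -0.2  0. ] w 0.0612 q7 0.81
```

View pics/w4.png

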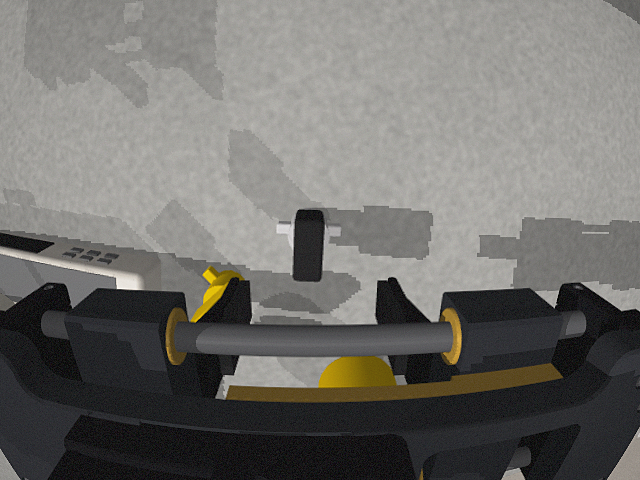

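View pics/s4.png

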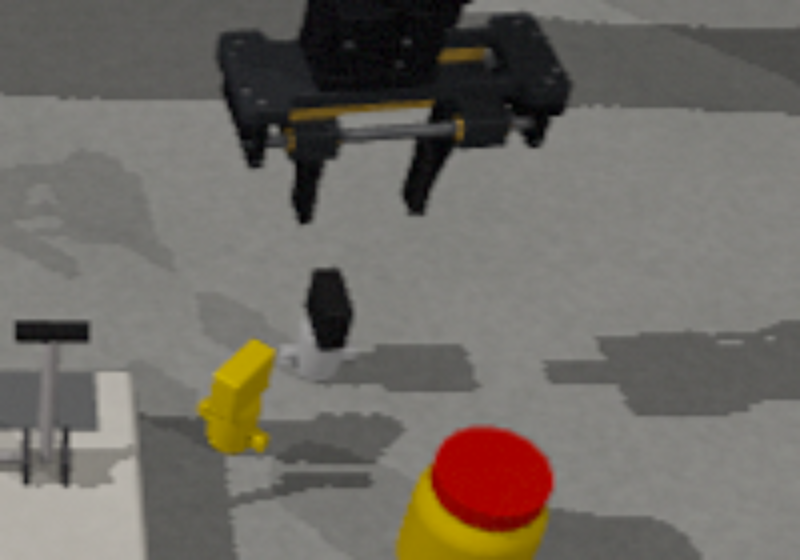

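The wrist view shows the black wing at (308,245) with lugs at (284,229) and (334,231), square to the jaws. I'll refine its pose from the wrist depth.

```bash
python3 -c "
from h import *
c=load('wrist'); W=cloud(c,'wrist'); Z=W[...,2]
m=np.zeros(Z.shape,bool); m[200:290,285:335]=1; m&=(Z>.068)&(Z<.085)
P=W[m]; print(len(P),np.median(P[:,2]),cv2.minAreaRect((P[:,:2]*1000).astype(np.float32)),P.mean(0))
m=np.zeros(Z.shape,bool); m[215:245,275:295]=1; m&=(Z>.013)&(Z<.023);print(W[m].mean(0),m.sum())
m=np.zeros(Z.shape,bool); m[215:245,326:345]=1; m&=(Z>.013)&(Z<.023);print(W[m].mean(0),m.sum())
"
```

```text
1920 0.07584251537603137 ((481.63873291015625, 297.900390625), (20.458240509033203, 43.70707321166992), 77.42495727539062) [0.48031162 0.29820649 0.07566162]
[0.47620549 0.27833054 0.02014477] 173
[0.48553958 0.31812068 0.01981794] 176
```

```bash
python3 -c "
from h import *
plan([.481,.298,.053],77.2)"
```

```text
shift [ -0.5  -3.7 102.8] rot [ 0.32 -0.18  2.19] | now [0.4841 0.2976 0.1558] ang 79.39 t 4.825 F [0.7 0.  0.6] w 0.0621 q7 0.81
```

Request:
apply_moves --increments '[{"grip":70,"xyz":[0,-4,25],"rotation":[0.3,-0.2,2]},{"grip":70,"xyz":[0,-4,50],"rotation":[0.3,-0.2,2]},{"grip":70,"xyz":[0,-4,75],"rotation":[0.3,-0.2,2]},{"grip":70,"xyz":[0,-4,103],"rotation":[0.3,-0.2,2]},{"grip":70,"xyz":[0,-4,103],"rotation":[0.3,-0.2,2]}]'

```text
time: 5.45
ee_pos: [0.4809, 0.2966, 0.0521]
eef_rot: [0.781, 0.624, -0.001, 0.001]
ft_force: [-0.8, -0.6, 1.1]
width: 0.063
```

```bash
python3 -c "
from h import *
plan([.481,.298,.053],77.2)"
```

```text
shift [ 1.4 -0.2 -0.9] rot [-0.01  0.13  0.07] | now [0.4809 0.2966 0.0521] ang 77.27 t 5.45 F [-0.8 -0.6  1.1] w 0.063 q7 0.8
```

Request:
apply_moves --increments '[{"grip":255,"xyz":[1,0,-1],"rotation":[0,0,0]},{"grip":255,"xyz":[1,0,-1],"rotation":[0,0,0]},{"grip":255,"xyz":[1,0,-1],"rotation":[0,0,0]},{"grip":255,"xyz":[1,0,-1],"rotation":[0,0,0]},{"grip":255,"xyz":[1,0,-1],"rotation":[0,0,0]}]' --squeeze 50

```text
time: 6.08
ee_pos: [0.4811, 0.2976, 0.0532]
eef_rot: [0.781, 0.624, -0.001, 0.001]
ft_force: [0.5, 1.3, -0.1]
width: 0.021
```

Request:
apply_moves --increments '[{"grip":255,"xyz":[0,0,-30],"rotation":[0,0,0]},{"grip":255,"xyz":[0,0,-70],"rotation":[0,0,0]},{"grip":255,"xyz":[0,0,-110],"rotation":[0,0,0]},{"grip":255,"xyz":[0,0,-130],"rotation":[0,0,0]},{"grip":255,"xyz":[0,0,-130],"rotation":[0,0,0]}]'

```text
time: 6.7
ee_pos: [0.4817, 0.2983, 0.1843]
eef_rot: [0.781, 0.624, 0.0, 0.001]
ft_force: [-0.5, -0.1, -2.3]
width: 0.0196
```

```bash
python3 -c "
from h import *
plan([well[0],well[1],.185],-17.7)
c=grab('scene'); cv2.imwrite('pics/s5.png',cv2.resize(c['img'][100:240,330:530],None,fx=4,fy=4))
c=grab('wrist'); cv2.imwrite('pics/w5.png',c['img'])
"
```

```text
shift [-321.2  103.    -0.5] rot [ 7.000e-02 -6.000e-02  9.497e+01] | now [0.4817 0.2983 0.1843] ang 77.27 t 6.7 F [-0.5 -0.1 -2.3] w 0.0196 q7 0.77
```

View pics/s5.png

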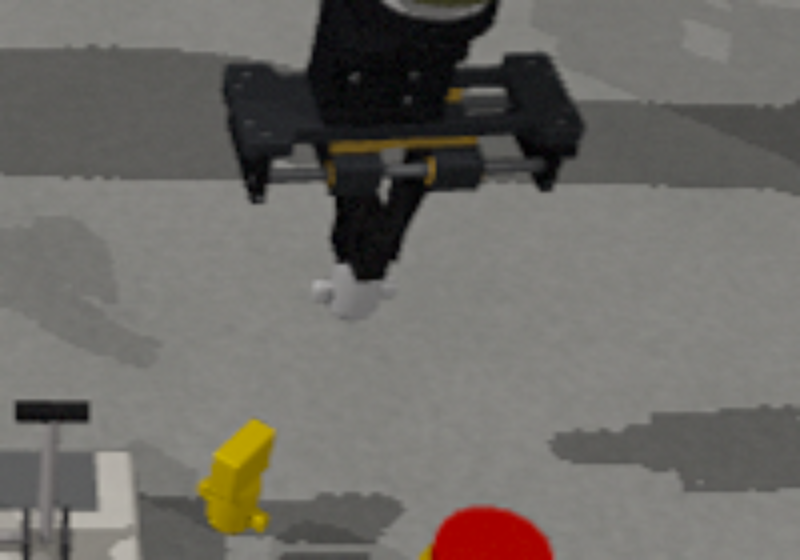

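View pics/w5.png

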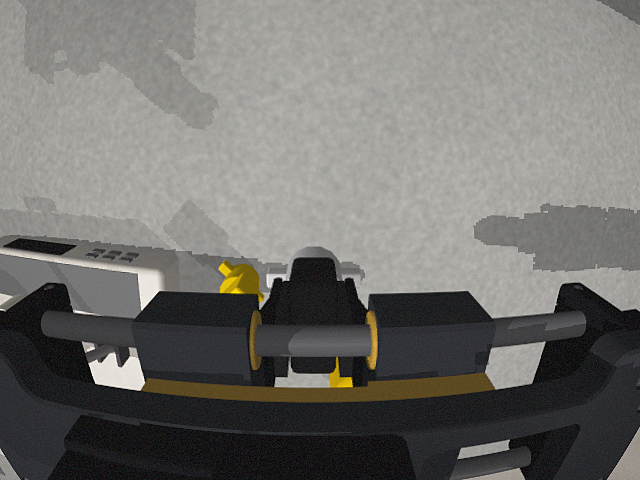

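The plug is held straight (lugs at 275,272 and 357,272 in the wrist view). I'll lift a bit more to clear the bar, then carry and turn.

Request:
apply_moves --increments '[{"grip":255,"xyz":[-10,3,-30],"rotation":[0,0,9]},{"grip":255,"xyz":[-40,13,-55],"rotation":[0,0,19]},{"grip":255,"xyz":[-80,26,-55],"rotation":[0,0,29]},{"grip":255,"xyz":[-120,38,-55],"rotation":[0,0,39]},{"grip":255,"xyz":[-160,51,-55],"rotation":[0,0,49]}]'

```text
time: 7.42
ee_pos: [0.4946, 0.129, 0.2359]
eef_rot: [0.97, 0.242, -0.002, 0.002]
ft_force: [0.6, -0.0, -1.5]
width: 0.0197
```

```bash
python3 -c "
from h import *
plan([well[0],well[1],.235],-17.7)"
```

```text
shift [-63.3 155.1   1.5] rot [ 0.22  0.24 45.66] | now [0.4946 0.129  0.2359] ang 27.96 t 7.425 F [ 0.6 -0.  -1.5] w 0.0197 q7 0.17
```

Request:
apply_moves --increments '[{"grip":255,"xyz":[-13,31,1],"rotation":[0,0,9]},{"grip":255,"xyz":[-26,62,1],"rotation":[0,0,18.5]},{"grip":255,"xyz":[-39,94,1],"rotation":[0,0,28]},{"grip":255,"xyz":[-52,126,1],"rotation":[0,0,37]},{"grip":255,"xyz":[-63,155,1],"rotation":[0.2,0.2,45.7]}]'

```text
time: 8.05
ee_pos: [0.5109, -0.0387, 0.234]
eef_rot: [0.988, -0.157, -0.001, 0.001]
ft_force: [0.7, -0.4, -2.4]
width: 0.0193
```

```bash
python3 -c "
from h import *
plan([well[0],well[1],.17],-17.7)
c=grab('wrist'); cv2.imwrite('pics/w6.png',c['img'])
c=grab('top'); cv2.imwrite('pics/t6.png',cv2.resize(c['img'][200:340,220:400],None,fx=4,fy=4))
plan([well[0],well[1],.17],-17.7)"
```

```text
shift [ 0.3 -1.2 64. ] rot [ 0.1   0.14 -0.35] | now [ 0.5109 -0.0387  0.234 ] ang -18.05 t 8.05 F [ 0.7 -0.4 -2.4] w 0.0193 q7 -0.28
shift [-0.7 -3.9 64.3] rot [ 0.15  0.09 -0.57] | now [ 0.5109 -0.0415  0.2343] ang -18.27 t 8.15 F [ 0.3 -0.7 -1.6] w 0.0199 q7 -0.28
```

View pics/w6.png

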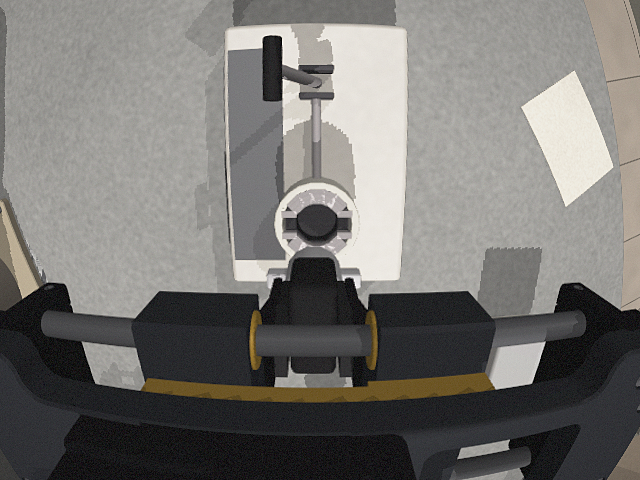

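View pics/t6.png

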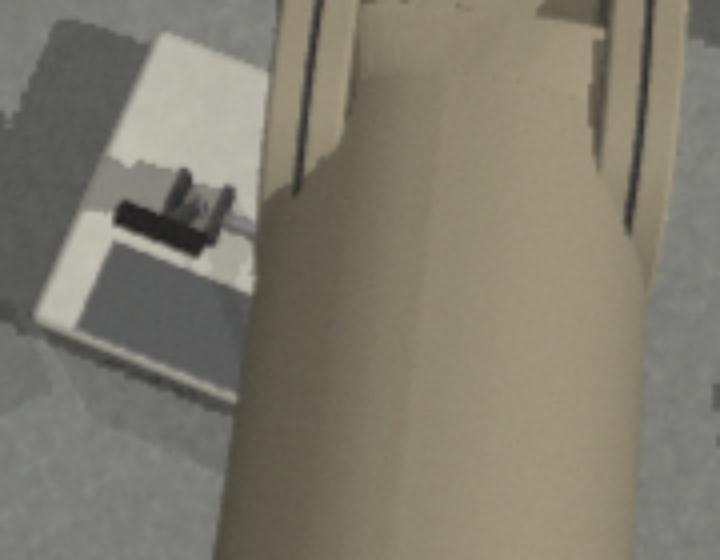

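The wrist view shows the collar at (317,218) with notches at (287,220) and (347,220), and the plug's lugs at (272,278) and (357,278). I'll measure both in the same picture.

```bash
python3 -c "
from h import *
from scipy.optimize import least_squares
c=grab('wrist'); W=cloud(c,'wrist'); Z=W[...,2]
plan([well[0],well[1],.17],-17.7)
v,u=np.mgrid[0:480,0:640]
m=(Z>.084)&(Z<.096)&(u>270)&(u<365)&(v>175)&(v<265)
P=W[m]*1000; print('ring n',len(P),np.median(P[:,2]))
# circle fit by outer boundary: hull
h=cv2.convexHull(P[:,:2].astype(np.float32))[:,0]
s=least_squares(lambda q:np.hypot(h[:,0]-q[0],h[:,1]-q[1])-q[2],[511,-38,36],loss='soft_l1'); print('collar',s.x, len(h))
# housing top
m=(Z>.043)&(Z<.056)&(u>215)&(u<415)&(v>15)&(v<290)
P=(W[m]*1000)[:,:2].astype(np.float32); print('house',cv2.minAreaRect(P))
# notch: below-ledge points inside collar, radius 20..28
rr=np.hypot(W[...,0]*1000-s.x[0],W[...,1]*1000-s.x[1])
m=(rr>21)&(rr<28)&(Z<.083)&(Z>.06); D=W[m][:,:2]*1000-s.x[:2]; a=np.degrees(np.arctan2(D[:,1],D[:,0])); print('notch n',len(a))
for lo in (-18,162):
    k=np.abs((a-lo+180)%360-180)<40; 
    if k.any(): print(np.median(a[k]),D[k].mean(0),k.sum())
# plug lugs
for u0,u1 in ((258,284),(345,372)):
    m=(u>u0)&(u<u1)&(v>262)&(v<295)&(Z>.17)&(Z<.23)
    P=W[m]*1000; print('lug',len(P),P.mean(0).round(1) if len(P) else '', np.percentile(P,[5,50,95],axis=0).round(1) if len(P) else '')
m=(u>285)&(u<345)&(v>240)&(v<262)&(Z>.15); P=W[m]*1000; print('shank',len(P),np.percentile(P,[5,50,95],axis=0).round(1))
cv2.imwrite('pics/w6c.png',cv2.resize(c['img'][165:305,240:400],None,fx=5,fy=4))
"
```

```text
shift [ 0.1 -1.7 64.2] rot [ 0.12  0.13 -0.23] | now [ 0.5109 -0.0392  0.2342] ang -17.93 t 8.2 F [ 0.   0.3 -2.6] w 0.0197 q7 -0.28
ring n 3393 89.76616122813645
collar [513.30243406 -38.42073271  35.59507084] 46
house ((529.3936157226562, 14.389068603515625), (249.97337341308594, 172.5412139892578), 72.31893157958984)
notch n 212
-23.902024408006497 [22.03857762 -9.14067534] 100
166.73551947723377 [-23.3524774    5.56826571] 112
lug 255 [491.7 -33.  204. ] [[486.4 -37.6 194.8]
 [491.3 -33.2 201.8]
 [498.9 -26.3 228.6]]
lug 231 [532.2 -46.6 203.4] [[528.8 -52.8 194.6]
 [532.2 -46.8 201.7]
 [535.4 -36.6 228.3]]
shank 558 [[504.5 -35.  188.9]
 [515.9 -28.1 198.5]
 [524.3 -20.6 228.6]]
```

View pics/w6c.png

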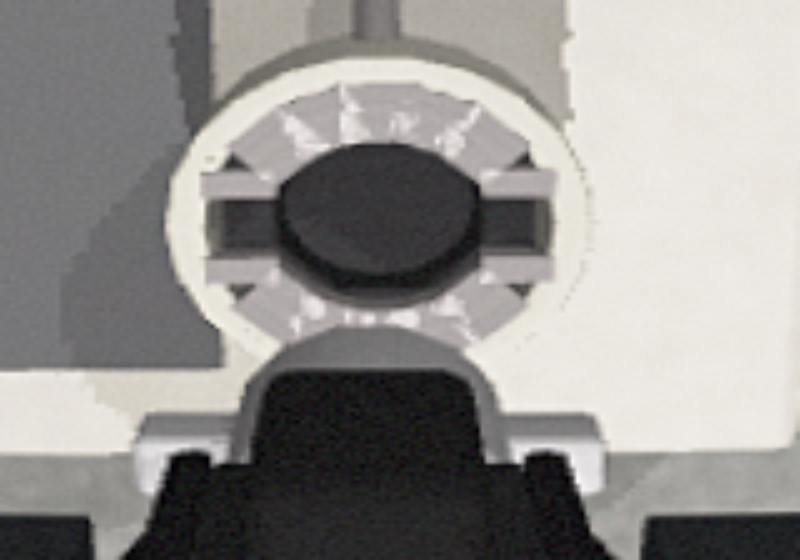

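```bash
python3 -c "
from h import *
c=load('wrist'); W=cloud(c,'wrist')*1000; Z=W[...,2]
v,u=np.mgrid[0:480,0:640]
m=(Z>199)&(Z<204)&(u>255)&(u<375)&(v>255)&(v<300)
P=W[m]; 
e=xh; n=yh
A=(P-np.array([510.9,-39.2,0]))@e; B=(P-np.array([510.9,-39.2,0]))@n
print(len(P),np.percentile(A,[0,1,5,50,95,99,100]).round(1))
for k in (A<-18,A>18): print(k.sum(),np.percentile(A[k],[0,2,50,98,100]).round(1),np.percentile(B[k],[2,50,98]).round(1),np.median(Z[m][k]).round(1))
# notch bounds: ledge-level missing in line along e through collar
q=(W-np.array([512.8,-38.1,0])); a=q@e;b=q@n
m=(np.abs(b)<4)&(np.abs(a)<40)&(Z>70)&(Z<93)
o=np.argsort(a[m]); 
for i in range(-40,41,2):
    k=(a[m]>=i)&(a[m]<i+2)
    if k.any(): print(i,Z[m][k].mean().round(0),end='; ')
print()
for s in (-1,1):
  m=(np.abs(b)<14)&(s*a>20)&(s*a<27)&(Z>60)&(Z<93)
  for i in range(-14,14,1):
    k=(b[m]>=i)&(b[m]<i+1)
    if k.any(): print(i,Z[m][k].mean().round(0),end='; ')
  print()
"
```

```text
390 [-25.  -24.9 -24.2   7.3  25.7  26.3  27. ]
117 [-25.  -24.9 -22.8 -18.5 -18.2] [-7.3 -1.4  0.5] 202.1
142 [18.4 18.5 23.9 26.3 27. ] [-7.8 -1.8  0.3] 202.0
-36 89.0; -34 89.0; -32 89.0; -30 85.0; -28 79.0; -26 77.0; -24 78.0; -22 78.0; -20 77.0; -18 76.0; 18 77.0; 20 77.0; 22 77.0; 24 77.0; 26 77.0; 28 81.0; 30 88.0; 32 89.0; 34 89.0; 
-14 89.0; -13 89.0; -12 90.0; -11 91.0; -10 90.0; -9 91.0; -8 85.0; -7 83.0; -6 77.0; -5 77.0; -4 78.0; -3 77.0; -2 77.0; -1 78.0; 0 77.0; 1 78.0; 2 78.0; 3 77.0; 6 90.0; 7 91.0; 8 90.0; 9 90.0; 10 88.0; 11 87.0; 12 87.0; 13 89.0; 
-14 89.0; -13 90.0; -12 91.0; -11 90.0; -10 90.0; -9 91.0; -8 84.0; -7 83.0; -6 78.0; -5 77.0; -4 77.0; -3 77.0; -2 77.0; -1 77.0; 0 77.0; 1 77.0; 2 77.0; 6 90.0; 7 90.0; 8 90.0; 9 91.0; 10 90.0; 11 86.0; 12 85.0; 13 90.0;
```

Request:
apply_moves --increments '[{"grip":255,"xyz":[1,-3,25],"rotation":[0,0,0]},{"grip":255,"xyz":[1,-3,55],"rotation":[0,0,0]},{"grip":255,"xyz":[1,-3,73],"rotation":[0,0,0]},{"grip":255,"xyz":[1,-3,73],"rotation":[0,0,0]},{"grip":255,"xyz":[1,-3,73],"rotation":[0,0,0]}]'

```text
time: 8.82
ee_pos: [0.5128, -0.0362, 0.1616]
eef_rot: [0.988, -0.155, -0.001, 0.001]
ft_force: [0.2, -0.4, -1.7]
width: 0.0195
```

```bash
cat > m.py <<'E'
from h import *
from scipy.optimize import least_squares
def run(tag):
    c=grab('wrist'); W=cloud(c,'wrist')*1000
    plan([well[0],well[1],.11],-17.7)
    v,u=np.mgrid[0:480,0:640]; q=W-np.array([512,-38,0]); a=q@xh; b=q@yh; Z=W[...,2]
    m=(Z>86)&(Z<93)&(np.hypot(a,b)<42)&(np.hypot(a,b)>14)
    h=cv2.convexHull(np.stack([a[m],b[m]],1).astype(np.float32))[:,0]
    s=least_squares(lambda q:np.hypot(h[:,0]-q[0],h[:,1]-q[1])-36,[0,0],loss='soft_l1'); print('collar a,b',s.x.round(2),m.sum())
    cv2.imwrite(f'pics/w{tag}.png',cv2.resize(c['img'][165:305,240:400],None,fx=5,fy=4))
    s_=grab('scene'); S=cloud(s_,'scene')*1000; cv2.imwrite(f'pics/s{tag}.png',cv2.resize(s_['img'][150:290,230:380],None,fx=5,fy=4))
    return c,W,a,b,Z,s_,S
if __name__=='__main__': run(sys.argv[1])
E
python3 m.py 7; python3 -c "
from h import *
c=load('wrist');W=cloud(c,'wrist')*1000;q=W-np.array([512,-38,0]); a=q@xh; b=q@yh; Z=W[...,2]
print('wrist: col u, rows; lug region')
for z0 in range(100,150,3):
    m=(np.hypot(a,b)<34)&(Z>z0)&(Z<=z0+3)
    if m.sum()>5: print(z0,m.sum(),'a',a[m].min().round(1),a[m].max().round(1),'b',np.percentile(b[m],[2,50,98]).round(1), 'bmax|a|<4',b[m&(np.abs(a)<4)].max().round(1) if (m&(np.abs(a)<4)).any() else '')
"
```

```text
shift [-1.1  1.7 51.9] rot [ 0.09  0.08 -0.17] | now [ 0.5131 -0.0364  0.1619] ang -17.87 t 8.875 F [ 0.2 -0.7 -1.6] w 0.0196 q7 -0.24
collar a,b [ 1.52 -0.12] 3723
wrist: col u, rows; lug region
112 6 a -8.6 13.2 b [ 8.6 12.9 14.7] bmax|a|<4 
115 74 a -13.7 14.8 b [ 6.7 13.4 15.7] bmax|a|<4 15.9
118 95 a -20.9 24.9 b [ 4.2 13.3 15.7] bmax|a|<4 15.8
121 178 a -25.4 25.8 b [ 3.5  4.9 15.9] bmax|a|<4 16.0
124 157 a -25.0 25.5 b [ 3.8  6.9 15.4] bmax|a|<4 16.2
127 329 a -25.5 26.2 b [-3.5  3.3 15.5] bmax|a|<4 15.7
130 102 a -25.2 25.6 b [-2.   4.5 15.7] bmax|a|<4 15.9
133 21 a -13.6 15.4 b [ 4.9  8.5 13.8] bmax|a|<4 16.2
136 24 a -15.0 14.6 b [ 4.6  8.4 11.2] bmax|a|<4 
139 19 a -13.9 14.9 b [ 6.   8.2 10.2] bmax|a|<4 
142 18 a -13.6 14.2 b [ 7.4  8.8 10.4] bmax|a|<4 
145 24 a -13.4 13.5 b [ 7.6  9.1 10.8] bmax|a|<4 
148 7 a -12.7 13.3 b [ 8.7  9.3 11. ] bmax|a|<4
```

View pics/w7.png

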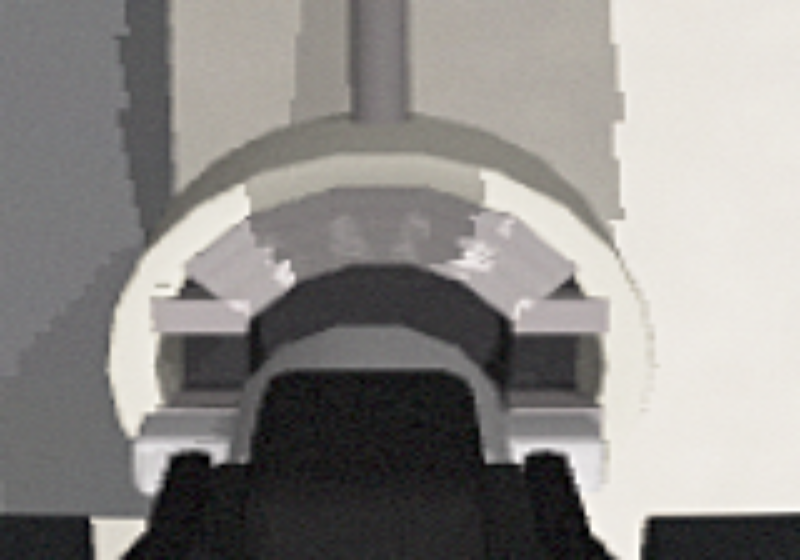

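View pics/s7.png

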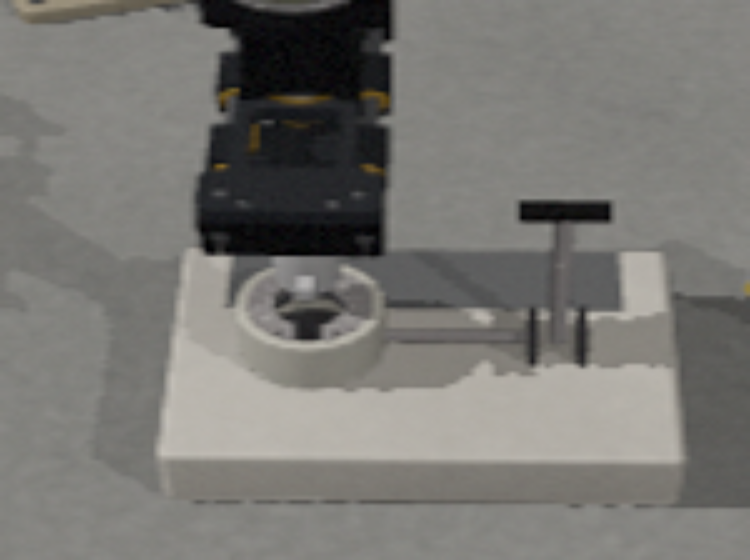

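Plug versus collar in the same picture: plug is centred to within 0.2 mm in y and about 1 mm short in x. The crop shows lugs at (180,440) and (560,440) just in front of the notches. I'll correct by 1 mm and descend into the mouth.

Request:
apply_moves --increments '[{"grip":255,"xyz":[1,0,8],"rotation":[0,0,0]},{"grip":255,"xyz":[1,0,16],"rotation":[0,0,0]},{"grip":255,"xyz":[1,0,24],"rotation":[0,0,0]},{"grip":255,"xyz":[1,0,24],"rotation":[0,0,0]}]'

```text
time: 9.43
ee_pos: [0.5135, -0.0369, 0.1371]
eef_rot: [0.988, -0.156, -0.001, 0.001]
ft_force: [-0.7, -0.0, -1.4]
width: 0.0195
```

```bash
python3 m.py 8; python3 -c "
from h import *
c=load('wrist');W=cloud(c,'wrist')*1000;q=W-np.array([512,-38,0]); a=q@xh; b=q@yh; Z=W[...,2]
for z0 in range(92,115,3):
    m=(np.hypot(a,b)<34)&(Z>z0)&(Z<=z0+3)
    if m.sum()>5: print(z0,m.sum(),'a',a[m].min().round(1),a[m].max().round(1),'b',np.percentile(b[m],[2,50,98]).round(1), 'bmax|a|<4',b[m&(np.abs(a)<4)].max().round(1) if (m&(np.abs(a)<4)).any() else '')
"
```

```text
shift [-2.   1.5 27.6] rot [ 0.11  0.1  -0.19] | now [ 0.5138 -0.0369  0.1376] ang -17.9 t 9.475 F [ 0.8  0.1 -2.5] w 0.0196 q7 -0.22
collar a,b [ 1.52 -0.14] 4669
92 89 a -13.4 22.1 b [ 6.1 13.3 16.6] bmax|a|<4 15.6
95 130 a -24.2 26.1 b [ 3.8 11.2 15.3] bmax|a|<4 15.5
98 181 a -24.5 26.5 b [ 3.3  4.3 15.4] bmax|a|<4 15.4
101 164 a -24.4 27.2 b [ 0.2  4.2 15.1] bmax|a|<4 15.2
104 321 a -24.7 26.6 b [-3.5  2.5 15.1] bmax|a|<4 15.4
107 29 a -12.9 16.3 b [ 4.9 10.1 15.5] bmax|a|<4 15.6
110 20 a -12.9 15.4 b [ 6.4  8.3 10.1] bmax|a|<4 
113 24 a -14.2 15.7 b [ 4.6  7.7 10.5] bmax|a|<4
```

View pics/w8.png

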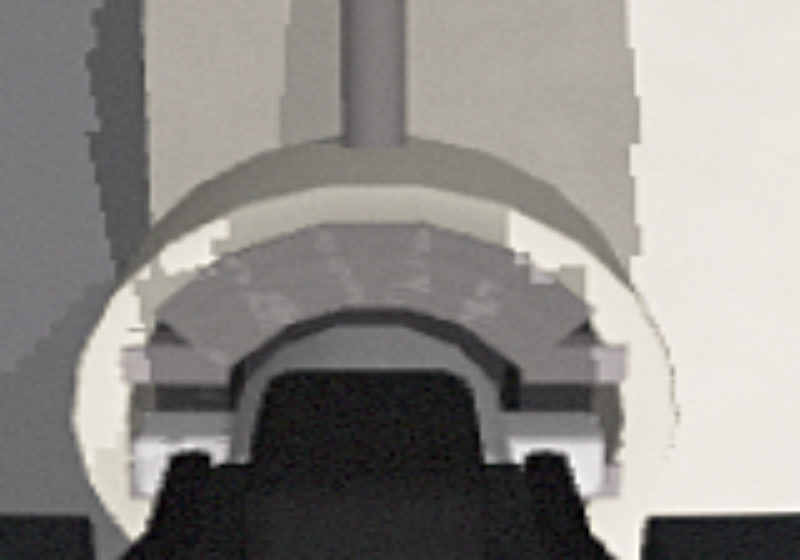

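Centred within about 0.4 mm with no contact force, and lugs at (185,445) and (555,445) are over the notches. I'll continue into the notches.

Request:
apply_moves --increments '[{"grip":255,"xyz":[0.4,-0.4,5],"rotation":[0,0,0.2]},{"grip":255,"xyz":[0.4,-0.4,10],"rotation":[0,0,0.2]},{"grip":255,"xyz":[0.4,-0.4,15],"rotation":[0,0,0.2]}]'

```text
time: 9.9
ee_pos: [0.5144, -0.0366, 0.1225]
eef_rot: [0.988, -0.157, -0.001, 0.001]
ft_force: [-0.6, -0.1, -2.2]
width: 0.0193
```

Request:
apply_moves --increments '[{"grip":255,"xyz":[0,0,4],"rotation":[0,0,0]},{"grip":255,"xyz":[0,0,7],"rotation":[0,0,0]},{"grip":255,"xyz":[0,0,10],"rotation":[0,0,0]}]'

```text
time: 10.28
ee_pos: [0.5145, -0.0366, 0.1126]
eef_rot: [0.988, -0.157, -0.001, 0.001]
ft_force: [-3.6, 0.6, 5.4]
width: 0.0193
```

```bash
python3 m.py 9
```

```text
shift [-2.5  2.   2.4] rot [ 0.09  0.08 -0.4 ] | now [ 0.5144 -0.0366  0.1123] ang -18.1 t 10.325 F [-2.   0.4  5.5] w 0.0196 q7 -0.21
collar a,b [ 1.59 -0.08] 5370
```

View pics/w9.png

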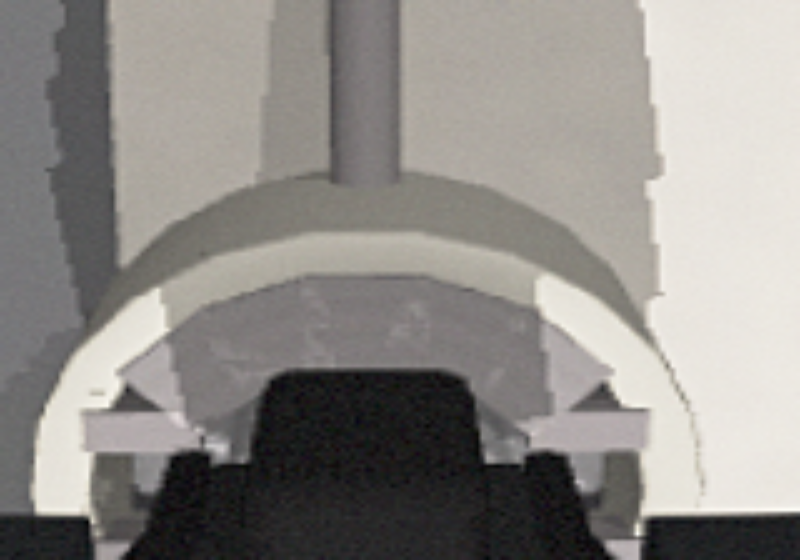

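The lugs are down in the notches (wrist crop 150,475 and 590,475), with spring force about 7.5 N. Now press to the bottom stop.

Request:
apply_moves --increments '[{"grip":255,"xyz":[0,0,2],"rotation":[0,0,0]},{"grip":255,"xyz":[0,0,4],"rotation":[0,0,0]}]' --squeeze 58

```text
time: 10.62
ee_pos: [0.5148, -0.0366, 0.1097]
eef_rot: [0.988, -0.157, -0.001, 0.0]
ft_force: [-11.6, 0.5, 30.5]
width: 0.0196
```

```bash
python3 -c "
from h import *
plan([well[0],well[1],.11],-17.7)"
```

```text
shift [-2.9  2.1 -0.3] rot [ 0.04  0.07 -0.4 ] | now [ 0.5148 -0.0366  0.1097] ang -18.1 t 10.625 F [-11.6   0.5  30.5] w 0.0196 q7 -0.2
```

Request:
apply_moves --increments '[{"grip":255,"xyz":[-0.3,0,0.9],"rotation":[0,0,0]},{"grip":255,"xyz":[-0.3,0,0.9],"rotation":[0,0,6]},{"grip":255,"xyz":[-0.3,0,0.9],"rotation":[0,0,13]},{"grip":255,"xyz":[-0.3,0,0.9],"rotation":[0,0,20]}]'

```text
time: 11.12
ee_pos: [0.515, -0.0368, 0.11]
eef_rot: [0.945, -0.328, -0.0, 0.0]
ft_force: [-5.2, -1.3, 14.9]
width: 0.0193
```

```bash
python3 -c "
from h import *
from bench import r
plan([well[0],well[1],.11],-97.7)
print(r.read_state()['torque'])"
```

```text
shift [-2.3  3.   0. ] rot [1.000e-02 1.000e-02 5.936e+01] | now [ 0.515  -0.0368  0.11  ] ang -38.34 t 11.125 F [-5.2 -1.3 14.9] w 0.0193 q7 -0.54
[-0.36456302  1.44761384  0.07367809]
```

Request:
apply_moves --increments '[{"grip":255,"xyz":[0,0,0.9],"rotation":[0,0,8]},{"grip":255,"xyz":[0,0,0.9],"rotation":[0,0,16]},{"grip":255,"xyz":[0,0,0.9],"rotation":[0,0,24]},{"grip":255,"xyz":[0,0,0.9],"rotation":[0,0,32]}]'

```text
time: 11.62
ee_pos: [0.5155, -0.0375, 0.1101]
eef_rot: [0.816, -0.578, 0.0, -0.0]
ft_force: [-3.6, -2.7, 11.3]
width: 0.0196
```

```bash
python3 -c "
from h import *
from bench import r
plan([well[0],well[1],.11],-97.7)
print(r.read_state()['torque'])"; python3 m.py 10
```

```text
shift [-1.2  4.   0.1] rot [-4.000e-02 -2.000e-02  2.708e+01] | now [ 0.5155 -0.0375  0.1101] ang -70.62 t 11.625 F [-3.6 -2.7 11.3] w 0.0196 q7 -1.08
[-0.5844729   1.29042935  0.05562192]
shift [-1.2  4.   0. ] rot [-2.000e-02 -5.000e-02 -5.335e+01] | now [ 0.5155 -0.0375  0.11  ] ang -71.05 t 11.675 F [-4.7 -2.3 12.7] w 0.0195 q7 -1.09
collar a,b [ 1.72 -0.09] 5209
```

View pics/w10.png

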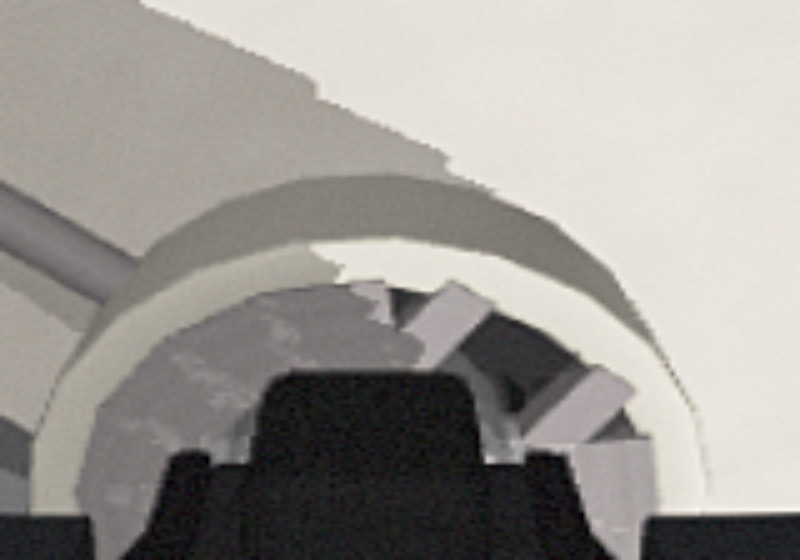

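The notch (crop 530,350) is empty and rotated relative to the jaws, so the plug turns under the ledge. I'll continue towards the stop.

Request:
apply_moves --increments '[{"grip":255,"xyz":[0,0,1.2],"rotation":[0,0,8]},{"grip":255,"xyz":[0,0,1.2],"rotation":[0,0,16]},{"grip":255,"xyz":[0,0,1.2],"rotation":[0,0,23]},{"grip":255,"xyz":[0,0,1.2],"rotation":[0,0,27]}]'

```text
time: 12.22
ee_pos: [0.5158, -0.0383, 0.11]
eef_rot: [-0.657, 0.754, -0.001, 0.0]
ft_force: [-7.9, -2.6, 16.6]
width: 0.0196
```

```bash
python3 -c "
from h import *
from bench import r
plan([well[0],well[1],.11],-97.7)
print(r.read_state()['torque'])"
```

```text
shift [ 0.   4.4 -0.1] rot [-0.07 -0.03 -0.09] | now [ 0.5158 -0.0383  0.11  ] ang -97.79 t 12.225 F [-7.9 -2.6 16.6] w 0.0196 q7 -1.53
[-0.52028621  1.96819093  0.21708156]
```

Request:
apply_moves --increments '[{"grip":255,"xyz":[0,0,1.0],"rotation":[0,0,3]},{"grip":255,"xyz":[0,0,1.0],"rotation":[0,0,4]}]'

```text
time: 12.48
ee_pos: [0.5162, -0.0385, 0.11]
eef_rot: [-0.63, 0.776, -0.001, 0.001]
ft_force: [-5.6, -1.0, 15.1]
width: 0.0198
```

```bash
python3 -c "
from h import *
from bench import r
plan([well[0],well[1],.11],-97.7)
print(r.read_state()['torque'])"
```

```text
shift [ 0.2  4.9 -0. ] rot [-0.11  0.01 -4.15] | now [ 0.5162 -0.0385  0.11  ] ang -101.85 t 12.475 F [-5.6 -1.  15.1] w 0.0198 q7 -1.59
[-0.00922208  1.53093065  0.32120117]
```

Request:
apply_moves --increments '[{"grip":255,"xyz":[0,0,1.0],"rotation":[0,0,3]},{"grip":255,"xyz":[0,0,1.0],"rotation":[0,0,4]}]'

```text
time: 12.72
ee_pos: [0.5161, -0.0384, 0.1099]
eef_rot: [-0.603, 0.798, -0.0, 0.001]
ft_force: [-8.6, 0.4, 18.5]
width: 0.0195
```

```bash
python3 -c "
from h import *
from bench import r
plan([well[0],well[1],.11],-97.7)
print(r.read_state()['torque'])"; python3 m.py 11
```

```text
shift [ 0.6  4.7 -0.1] rot [-0.06  0.04 -8.16] | now [ 0.5161 -0.0384  0.1099] ang -105.86 t 12.725 F [-8.6  0.4 18.5] w 0.0195 q7 -1.66
[0.09988309 2.4013988  0.68255856]
shift [ 0.6  4.7 -0.1] rot [-8.000e-02 -1.000e-02 -8.818e+01] | now [ 0.5161 -0.0384  0.1099] ang -105.88 t 12.775 F [-7.9  0.1 18.4] w 0.0193 q7 -1.66
collar a,b [ 1.61 -0.17] 5069
```

View pics/w11.png

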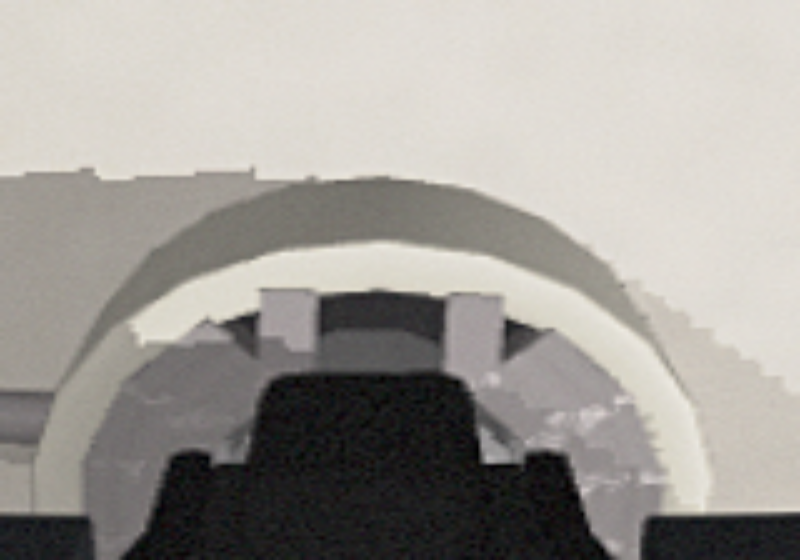

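View pics/s11.png

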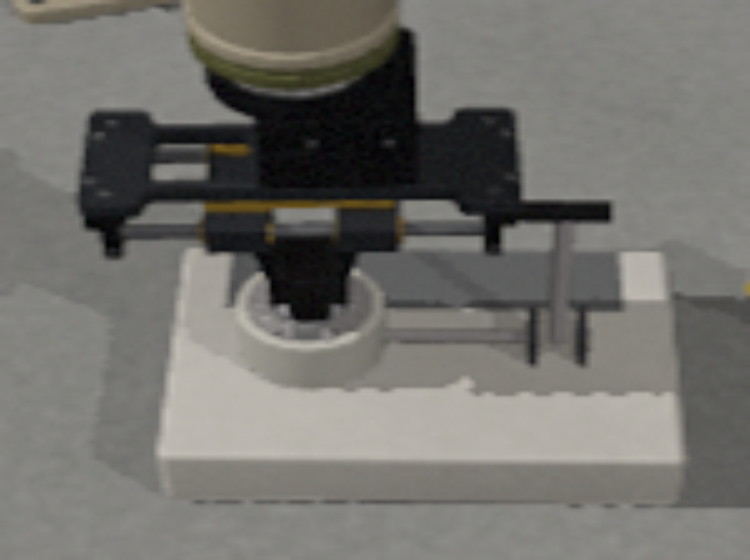

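Torque rose 0.22 → 0.32 → 0.68 N m at 80/84/88°, well above the 0.15 N m spring, so the stop is reached. The crop shows the notch (380,320) square to the wing and the wing still aligned in the jaws. I'll hold a moment to check stability.

Request:
apply_moves --increments '[{"grip":255,"xyz":[0,0,1.0],"rotation":[0,0,0.5]},{"grip":255,"xyz":[0,0,1.0],"rotation":[0,0,0.5]},{"grip":255,"xyz":[0,0,1.0],"rotation":[0,0,0.5]},{"grip":255,"xyz":[0,0,1.0],"rotation":[0,0,0.5]}]'

```text
time: 13.32
ee_pos: [0.5161, -0.0384, 0.1099]
eef_rot: [-0.6, 0.8, 0.0, 0.001]
ft_force: [-8.1, 0.1, 17.4]
width: 0.0195
```

```bash
python3 -c "
from h import *
from bench import r
plan([well[0],well[1],.11],-97.7)
print(r.read_state()['torque'])"; python3 m.py 12;  python3 -c "
from h import *
cv2.imwrite('pics/s12f.png',load('scene')['img'])"
```

```text
shift [ 0.6  4.7 -0.1] rot [-0.03  0.06 -8.56] | now [ 0.5161 -0.0384  0.1099] ang -106.26 t 13.325 F [-8.1  0.1 17.4] w 0.0195 q7 -1.66
[0.0316302  2.33935895 0.72215647]
shift [ 0.6  4.7 -0. ] rot [-7.000e-02  4.000e-02 -8.856e+01] | now [ 0.5161 -0.0384  0.11  ] ang -106.26 t 13.375 F [-8.6  0.3 17.6] w 0.0195 q7 -1.66
collar a,b [ 1.57 -0.03] 5060
```

View pics/w12.png

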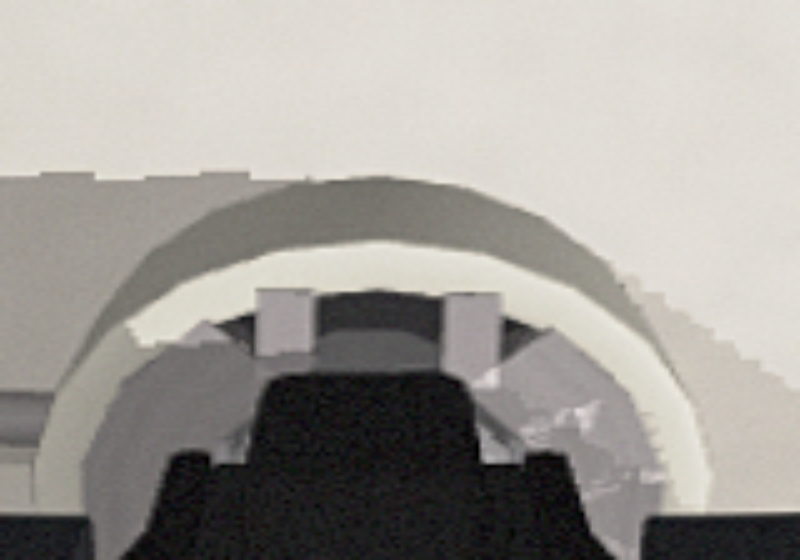

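View pics/s12f.png

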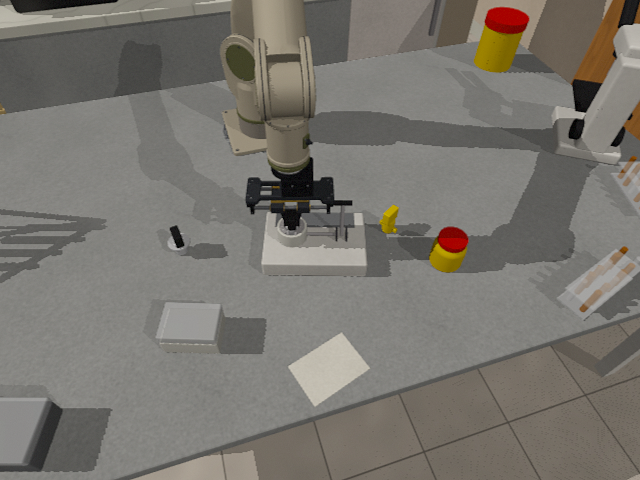

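Stable over 0.6 s: 17 N push, 0.7 N m twist, plug at the same depth. The full view shows the lever at rest and the bystanders unmoved. Handing in.

```bash
python3 -c "
from bench import r
print(r.close_job()); s=r.read_state(); print(s['time'],s['ee_pos'],s['ft_force'],s['torque'],s['width'])"
```

```text
the job is handed in; nothing more can be done
None
the job is handed in; nothing more can be done
```

The photometer is zeroed as asked, and the job was handed in at about 13.4 s with the arm still gripping the reference plug, pushed in and turned.

- **Wiper lever:** I swung it to its stop, where the force rose to about 27 N with almost no further movement, then backed off. The scene picture showed it back at rest.
- **Reference plug:** I took the grey plug with the side lugs, lowered it through the notches to the bottom stop and turned it clockwise about 88° at the gripper. That is the 80° stop plus the play between lugs and dogs and some give in the grip.
- **Last checks:** The twist torque rose to about 0.7 N m, well above the 0.15 N m spring, so the plug is against its stop. With about 17 N of push, depth and torque stayed steady for 0.6 s. In the last scene picture the dust plug, tip box, waste pot and yellow look-alike were unmoved.

- **Disagreement:** The top and wrist cameras differed by about 1.5 mm on where the well is. I used the plug and well seen in the same wrist picture.
- **Side force:** About 8 N sideways on the plug remained at the end.
- **Not measured:** I inferred the stop from the torque and the pictures, because the carrier angle cannot be read directly.

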